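# Pack the microscope's accessories into their fitted caddy

### The arm

A 6-joint arm with a two-finger parallel gripper is mounted at the origin on a cart in front of the work surface, level with it; the furniture and walls round the work are solid. World frame = base frame: x ahead of the robot, y to its left, z up, the work surface at z = 0. Lengths are in m, angles in degrees, forces in N, time in s.
With the tool pointing down it reaches from about 0.35 to 0.875 m from the base axis. Payload 4.2 kg.
Tool frame: the origin (TCP) lies midway between the tips of the shut fingers; the grasp point (between the pads) lies 19 mm behind it; z points along the fingers, y is the line along which they close (so a half turn about z gives the same grasp; the last joint's range is limited). The gripper opens to 87 mm and grips with 3 to 60 N. Pads are 19 mm wide; open, the fingers measure 117 mm over their backs; the gripper's body (75 mm by 190 mm) begins 51 mm behind the grasp point.
Start: joints at [81.394, 22.042, 0.453, 0, -68.411, -14.817], TCP at [0.248, 0.573, 0.223] pointing down, gripper open.
Joint ranges: [-179.83, 179.83], [-69.29, 118.12], [-61.27, 80.66], [-181.25, 117.63], [-171.15, -9.14], [-177.46, 177.46]. Speed limits (degrees/s): [159.86, 159.86, 180, 180, 180, 180].

### API

Orientations are given as [roll, pitch, yaw] about the fixed x, y, z axes, in that order (R = Rz(yaw) Ry(pitch) Rx(roll)).
In Python, from workcell import env gives the robot as it stands. The module is installed in compiled form; this text tells all that it offers. Calls block until the motion is done:
- env.goto(position, orientation): joint-space move of the TCP to a pose.
- env.move_straight(position, rotation=None, rate=0.15, force_limit=None): straight line of the TCP; rotation=None keeps the orientation; rate is the mean speed in m/s. With force_limit (N) it stops when the force on the tool has changed by that much, and returns True; else False.
- env.set_joints(angles): joint-space move.
- env.gripper_to(opening, grasp_force=None): opening from 0.0 (shut) to 1.0 (fully open); grasp_force is the grip in N (None keeps the last); returns when the fingers have stopped.
- env.dwell(seconds).
- env.inverse_kinematics(position, orientation): joint angles nearest the present ones, or None.
- env.read_state(): the state.
- env.grab_frame(name): name is "scene" or "side" or "wrist"; returns a dict with "image" (384x512x3 uint8, blue, green, red), "fx", "fy", "cx", "cy" (pixels), "position" and "orientation" of the camera in the world. Camera axes: x right, y up, looking along -z (the intrinsics and any distortion apply to the point x, -y, -z); pixel columns grow to the right and rows downward; lengths in m; the calibration is good to about 2 mm. A picture is of the moment at which its call begins. There is no depth.
A pose or a line that the arm cannot do raises env.Unreachable and nothing moves.
- env.close_job(): hands the job in; it is judged then, once.
Trained networks look in a picture, given as the dict that the camera call returned (one of the last four; its "shot" number tells which), for a name from the list of things; names that differ only in an ending like _2 or _b are one class to them, and where a whole thing is asked for, a point or a joint stands for the part that bears it (a point fixed in the world has none). Each returns a list of dicts, best first, with "score" (0 to 1); they miss things now and then, are a little off and sometimes report something else, mostly with a low value. They report only what shows in the picture. A call takes as long as a camera call. They do not tell look-alikes from the thing itself.
- env.search_frame(picture, thing): "xyz" ([x, y, z] in m, in world coordinates, good to about 4 mm: the middle of the surface that is visible of it).
- env.trace(picture, thing): "mask" (384x512 bool, what is visible of it).
The state is a dict: "clock": time; "joint_positions": joint angles; "qvel": joint speeds; "joint_torque": joint torques, N m; "position": TCP position; "tool_rot": TCP orientation; "force": force on the tool from outside, world axes, zero at the start; "wrist_torque": the same for the moment, N m; "opening": opening from 0.0 (shut) to 1.0 (fully open); "finger_force": force on a finger pad.
Only numpy, scipy, OpenCV 4.12 (cv2) and the standard library are available. Lean on these libraries where they do the work, as an engineer would, in place of code of your own. Each camera call takes 0.05 s, during which the arm holds its last target. There are 200 camera calls.

### The job

Pack the microscope's four loose accessories - the filter case, the stage-micrometer case, the spare eyepiece and the objective canister - into the white caddy, each set down gently in the insert whose pocket is shaped for it: the two cases lying flat on the pocket floor, the eyepiece and the canister standing upright. Leave the black USB hub and the spectrometer's off-white cuvette case where they lie; they do not belong in it.

Things in the scene. Friction and masses are not known exactly. Their poses are not given: they have to be found in the camera images.
- filter_mid (a point): Filter case: a flat, nearly square, grey-green hinged plastic case with a paper label, shut; 64 (x) by 62 (y) by 18 mm high, lying flat on the bench. The point is its centre, half-way up (9 mm above its underside); z up.
- micrometer_mid (a point): Stage-micrometer case: a thin, long, black hinged case with a paper label on top and a light catch at the side, shut; 42 (x) by 92 (y) by 14 mm high, lying flat. The point is its centre, half-way up (7 mm above its underside); y along its length, z up.
- eyepiece_mid (a point): Spare microscope eyepiece: black round head above a thin white line, standing on its narrower bright metal barrel; 50 mm tall, 23 mm across at the foot, widening to 31 mm at 20 mm height and 35 mm from there to 46 mm (grip it there). The point is on its axis half-way up (25 mm above its foot); z up.
- canister_mid (a point): Objective canister: a round screw canister with a cream body with a paper label and a wide black ribbed cap of nearly the same width, standing; 78 mm tall, 42 to 45 mm across. The point is on its axis half-way up (39 mm above its foot); z up.
- ins_filter_pocket (a point): One of four equal dark-grey foam inserts, 92 (x) x 116 (y) mm, lying two by two in a shallow white tray (the caddy, fixed); their tops are 24 mm above the bench. This one has the square pocket, 78 x 78 mm, 6 mm deep (floor 18 mm above the bench), for the filter case, which then stands 12 mm proud. The point is the centre of the pocket floor; z up.
- ins_micrometer_pocket (a point): One of four equal dark-grey foam inserts, 92 (x) x 116 (y) mm, lying two by two in a shallow white tray (the caddy, fixed); their tops are 24 mm above the bench. This one has the long pocket, 56 (x) x 106 (y) mm, 6 mm deep (floor 18 mm above the bench); the micrometer case lies along y in it, either way round, and stands 8 mm proud. The point is the centre of the pocket floor; z up.
- ins_eyepiece_pocket (a point): One of four equal dark-grey foam inserts, 92 (x) x 116 (y) mm, lying two by two in a shallow white tray (the caddy, fixed); their tops are 24 mm above the bench. This one has the smaller round pocket, 42 mm across, 12 mm deep (floor 12 mm above the bench), for the eyepiece. The point is the centre of the pocket floor; z up.
- ins_canister_pocket (a point): One of four equal dark-grey foam inserts, 92 (x) x 116 (y) mm, lying two by two in a shallow white tray (the caddy, fixed); their tops are 24 mm above the bench. This one has the larger round pocket, 58 mm across, 12 mm deep (floor 12 mm above the bench), for the canister. The point is the centre of the pocket floor; z up.
- hub_mid (a point): USB hub, not to be packed: a plain black bar like the micrometer case but narrower and thicker, with four sockets in one long side and no label; 35 (x) by 92 (y) by 18 mm high, lying flat. The point is its centre, half-way up; y along its length, z up.
- cuvettes_mid (a point): Cuvette case of the spectrometer, not to be packed: a flat off-white hinged case with a label, shut; 50 (x) by 70 (y) by 20 mm high, lying flat. The point is its centre, half-way up; y along its length, z up.
Mind the look-alikes: they are no part of the job. Leave any purple or red look-alike of the part that bears micrometer_mid alone. Leave any blue look-alike of the part that bears filter_mid alone.

How it is judged (in metres and radians):
At the end, for the whole second after the job is handed in: Each accessory rests upright (0.12 rad) and still on the floor of its own pocket: centre within 13 mm of the pocket's, height within 3 mm of resting on the floor, micrometer case along its pocket (0.3 rad); hub and cuvette case within 20 mm of where they lay (horizontal distance between filter_mid and ins_filter_pocket below 0.013 m and z of filter_mid in the frame of ins_filter_pocket between 0.005 and 0.012 m and angle between each of filter_mid, micrometer_mid, eyepiece_mid, canister_mid's own z axis and vertical below 0.12 rad and linear speed of each of filter, micrometer, eyepiece, canister below 0.02 m/s and horizontal distance between micrometer_mid and ins_micrometer_pocket below 0.013 m and z of micrometer_mid in the frame of ins_micrometer_pocket between 0.003 and 0.01 m and angle between the y axis of micrometer_mid and the y axis of ins_micrometer_pocket, either way round below 0.3 rad and horizontal distance between eyepiece_mid and ins_eyepiece_pocket below 0.013 m and z of eyepiece_mid in the frame of ins_eyepiece_pocket between 0.021 and 0.028 m and horizontal distance between canister_mid and ins_canister_pocket below 0.013 m and z of canister_mid in the frame of ins_canister_pocket between 0.035 and 0.042 m and distance of each of hub_mid, cuvettes_mid from where it was at the start of the episode below 0.02 m); the robot touches nothing.
It fails at once if the USB hub is moved by more than 20 mm (distance of hub_mid from where it was at the start of the episode above 0.02 m).
It fails at once if the cuvette case is moved by more than 20 mm (distance of cuvettes_mid from where it was at the start of the episode above 0.02 m).
It fails at once if an accessory is dropped: out of the fingers it moves faster than 0.9 m/s (a fall of over 4 cm) ((linear speed of filter above 0.9 m/s and contact force between the fingers and filter below 0.05 N) or (linear speed of micrometer above 0.9 m/s and contact force between the fingers and micrometer below 0.05 N) or (linear speed of eyepiece above 0.9 m/s and contact force between the fingers and eyepiece below 0.05 N) or (linear speed of canister above 0.9 m/s and contact force between the fingers and canister below 0.05 N)).
It also fails if it takes over 99 s, if anything falls off the work surface, if the arm or the gripper's body presses on something with over 40 N, if the wrist force passes 120 N, or if a joint passes its speed limit or range.

## Working session

There is one attempt and no reset: what is moved stays moved. The work goes in short steps, each a Python script; the robot and the scene stay as the last script left them, time stands still between calls to the robot, and variables do not carry over. Pictures are saved under pics/ and viewed, at most 14 in all, crops included, and the job is handed in when it is done.

```bash
mkdir -p pics
cat > h.py <<'E'
from workcell import env
import numpy as np, cv2
from scipy.spatial.transform import Rotation as R
N=["filter_mid","micrometer_mid","eyepiece_mid","canister_mid","ins_filter_pocket","ins_micrometer_pocket","ins_eyepiece_pocket","ins_canister_pocket","hub_mid","cuvettes_mid"]
def save(p,n): cv2.imwrite(f"pics/{n}.png",p["image"])
def cam(p):
    o=p["orientation"]; return R.from_euler("xyz",o,degrees=True).as_matrix(),np.array(p["position"])
def ray(p,uv,z):
    M,c=cam(p); d=M@np.array([(uv[0]-p["cx"])/p["fx"],-(uv[1]-p["cy"])/p["fy"],-1]); return c+d*(z-c[2])/d[2]
def proj(p,x):
    M,c=cam(p); q=M.T@(np.array(x)-c); return np.array([p["cx"]+p["fx"]*q[0]/-q[2],p["cy"]-p["fy"]*q[1]/-q[2]])
E
python3 - <<'E'
from h import *
for c in ("scene","side"):
    p=env.grab_frame(c); save(p,c+"0")
    print(c,{k:v for k,v in p.items() if k!="image"})
    for n in N:
        for r in env.search_frame(p,n)[:4]: print(n,round(r["score"],2),np.round(r["xyz"],3),proj(p,r["xyz"]).round())
p=env.grab_frame("wrist"); save(p,"wrist0"); print({k:v for k,v in p.items() if k!="image"})
print(env.read_state())
E
```

```text
scene {'fx': 437.6593471009725, 'fy': 437.6593471009725, 'cx': 253.2806554614452, 'cy': 187.40130000539423, 'position': array([ 0.00565185, -0.75011432,  1.26409987]), 'orientation': array([ 42.3930257 ,  -0.89320329, -29.86059589]), 'shot': 1}
filter_mid 0.61 [0.696 0.446 0.019] [249. 145.]
filter_mid 0.56 [0.572 0.422 0.018] [226. 158.]
micrometer_mid 0.72 [0.605 0.552 0.012] [219. 138.]
micrometer_mid 0.6 [0.55  0.283 0.015] [238. 182.]
micrometer_mid 0.45 [0.731 0.217 0.014] [286. 177.]
eyepiece_mid 0.41 [0.427 0.381 0.044] [198. 172.]
canister_mid 0.73 [ 0.402 -0.228  0.074] [275. 295.]
canister_mid 0.42 [0.426 0.376 0.045] [198. 173.]
ins_filter_pocket 0.77 [ 0.563 -0.057  0.021] [288. 242.]
ins_micrometer_pocket 0.76 [0.66  0.062 0.018] [292. 209.]
ins_eyepiece_pocket 0.59 [ 0.662 -0.053  0.02 ] [310. 231.]
ins_canister_pocket 0.73 [0.565 0.066 0.024] [270. 218.]
hub_mid 0.81 [0.409 0.152 0.017] [220. 219.]
hub_mid 0.23 [ 0.564 -0.056  0.023] [288. 242.]
cuvettes_mid 0.77 [0.404 0.265 0.016] [206. 199.]
side {'fx': 444.0172391847961, 'fy': 444.0172391847961, 'cx': 259.58203123
[... 1316 characters left out ...]
'shot': 3}
{'clock': 1.15, 'joint_positions': array([ 8.13955375e+01,  2.20397053e+01,  4.52615441e-01,  1.64400647e-03,
       -6.84120589e+01, -1.48170451e+01]), 'qvel': array([-0.03087266,  0.05833054,  0.00579507, -0.1089041 ,  0.01952908,
        0.01395763]), 'joint_torque': array([-3.90979085e-04, -3.90477490e+01,  1.87615514e+01,  4.22441036e+00,
        1.53962185e-02, -1.62666919e-05]), 'position': array([0.24840514, 0.57348942, 0.22257509]), 'tool_rot': array([-1.79998786e+02, -1.26017878e-03, -2.34209027e+01]), 'force': array([-0.1044638 , -0.18472337, -0.02056286]), 'wrist_torque': array([-0.00785693,  0.01239538,  0.0094261 ]), 'finger_force': 0.0, 'opening': 1.000670402456009}
```

Run:
```python
import cv2
for n in("scene0","side0"):
    i=cv2.imread(f"pics/{n}.png"); c=i[100:330,130:400] if n=="scene0" else i[120:350,140:400]
    cv2.imwrite(f"pics/{n}c.png",cv2.resize(c,None,fx=2.6,fy=2.6,interpolation=cv2.INTER_CUBIC))
```

```text
(no output)
```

View pics/scene0c.png

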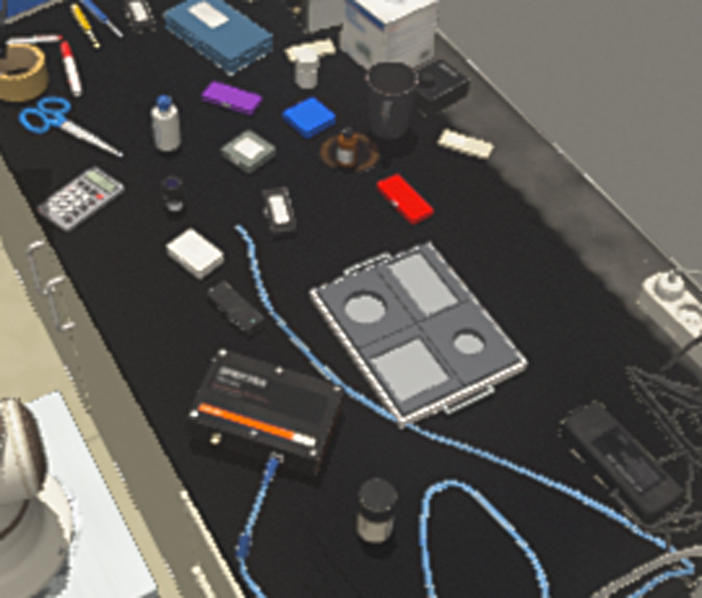

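View pics/side0c.png

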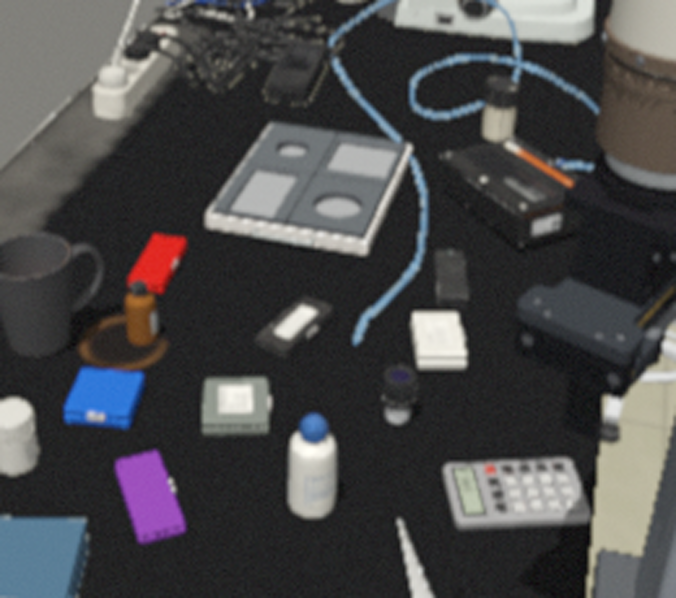

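Run:
```python
from h import *
def look(n,pos,yaw,things):
    env.goto(pos,[180,0,yaw]); p=env.grab_frame("wrist"); save(p,n); print(n,p["position"].round(3),env.read_state()["joint_positions"].round(0))
    for t,h in things:
        for r in env.search_frame(p,t)[:3]: print(t,round(r["score"],2),np.round(r["xyz"],4),proj(p,r["xyz"]).round())
        for r in env.trace(p,t)[:3]:
            m=r["mask"].astype(np.uint8); k=cv2.findContours(m,0,2)[0]
            if not k: continue
            k=max(k,key=cv2.contourArea)[:,0]
            w=np.array([ray(p,q,h)[:2] for q in k],np.float32)*1000
            b=cv2.minAreaRect(w); print("   T",round(r["score"],2),np.round(b[0],1),np.round(b[1],1),round(b[2],1))
look("w1",[.45,.36,.26],0,[("filter_mid",.018),("micrometer_mid",.014),("eyepiece_mid",.046),("cuvettes_mid",.02)])
look("w2",[.55,0.0,.26],0,[(a,.024) for a in N[4:8]]+[("micrometer_mid",.014)])
look("w3",[.36,-.21,.26],0,[("canister_mid",.078)])
print(env.read_state()["clock"])
```

```text
w1 [0.532 0.361 0.423] [ 55.  16.  -3.  -0. -71.  35.]
   T 0.95 [572.7 429.6] [62.4 61.9] 17.9
   T 0.71 [621.2  96.3] [53.4 14. ] 89.9
micrometer_mid 0.93 [0.6034 0.5637 0.0127] [81. 26.]
micrometer_mid 0.78 [0.5534 0.2958 0.0104] [309.  72.]
micrometer_mid 0.34 [0.4302 0.3885 0.0522] [233. 178.]
   T 0.95 [608.2 557. ] [43.7 94.1] 36.1
   T 0.63 [553.  293.4] [92.2 40.1] 71.0
eyepiece_mid 0.84 [0.4279 0.388  0.0538] [233. 180.]
   T 0.86 [426.5 388.6] [32.3 37.1] 89.9
cuvettes_mid 0.7 [0.4082 0.2774 0.0195] [318. 187.]
   T 0.61 [407.7 277.7] [53.  69.9] 17.1
w2 [0.633 0.001 0.423] [ 17.  13.  -7.  -0. -70.  73.]
ins_filter_pocket 0.55 [ 0.5698 -0.0543  0.0161] [299. 141.]
   T 0.75 [564.6 -54.6] [117.5  94. ] 89.9
ins_micrometer_pocket 0.84 [0.6612 0.0639 0.0165] [203.  65.]
   T 0.92 [660.   62.5] [118.7  93.2] 89.1
ins_eyepiece_pocket 0.76 [ 0.6588 -0.0577  0.0221] [305.  67.]
   T 0.85 [657.9 -55.7] [116.3  92.2] 88.8
ins_canister_pocket 0.8 [0.5695 0.0645 0.024 ] [205. 142.]
   T 0.79 [566.8  64.3] [118.1  95.8] 89.5
micrometer_mid 0.86 [0.7239 0.2245 0.0145] [60.  6.]
micrometer_mid 0.7 [0.5557 0.2902 0.0125] [ 34. 152.]
   T 0.83 [554.3 287.9] [93.3 44.8] 72.5
   T 0.69 [720.  220.3] [97.8 20.4] 90.0
w3 [ 0.443 -0.209  0.423] [ -8.  -1. -23.   0. -68.  98.]
canister_mid 0.61 [ 0.4134 -0.2157  0.0772] [261. 119.]
   T 0.88 [ 409.8 -217.1] [41.9 43.1] 89.9
5.9167
```

View pics/w1.png

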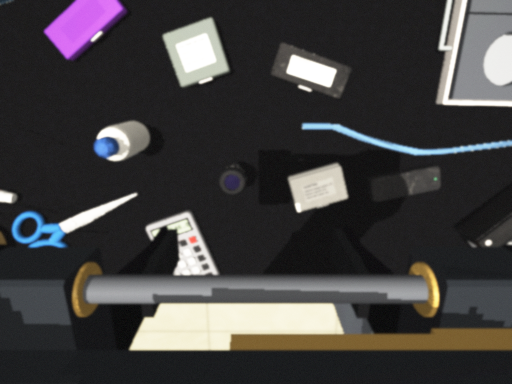

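View pics/w2.png

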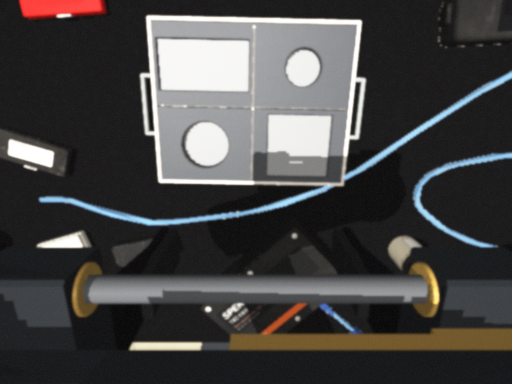

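Run:
```python
from h import *
p=env.grab_frame("side"); print(ray(p,(260,316),0),ray(p,(260,280),.09)); p=env.grab_frame("scene"); print(ray(p,(130+165/2.6,100+148/2.6),0))
```

```text
[0.47151877 0.52861125 0.        ] [0.47804549 0.51051792 0.09      ]
[0.46512742 0.51097828 0.        ]
```

```bash
cat >> h.py <<'E'
def pick(xy,yaw,tip,w0,F):
    "w0: approach width in mm"
    env.gripper_to(min(1,w0/87),F); env.goto([*xy,.16],[180,0,yaw])
    print("hit",env.move_straight([*xy,tip],rate=.12,force_limit=12),env.read_state()["position"].round(4))
    env.gripper_to(0,F); s=env.read_state(); print("width",s["opening"]*87,"ff",s["finger_force"])
    env.move_straight([*xy,.18],rate=.15); s=env.read_state(); print("lifted width",s["opening"]*87,s["finger_force"])
def place(xy,yaw,tipz,w1):
    env.goto([*xy,.18],[180,0,yaw]); env.move_straight([*xy,tipz+.02],rate=.15)
    print("hit",env.move_straight([*xy,tipz-.001],rate=.03,force_limit=5)); s=env.read_state(); print(s["position"].round(4),s["opening"]*87,s["finger_force"],s["force"].round(1))
    env.gripper_to(w1/87); env.move_straight([*xy,.18],rate=.15); print("t",env.read_state()["clock"])
E
python3 - <<'E'
from h import *
pick((.573,.430),-72,.008,86,25)
p=env.grab_frame("side"); save(p,"pf")
place((.565,-.0555),0,.026,76)
E
```

```text
hit False [0.5735 0.4305 0.0091]
width 60.829393099463424 ff 25.00020794570446
lifted width 60.74120953581068 24.999777674674988
hit True
[ 0.5646 -0.0556  0.0262] 61.08734773543412 25.000661350786686 [-0.5  0.   2.6]
t 17.25
```

Run:
```python
from h import *
pick((.5535,.2925),-109,.007,70,25)
place((.660,.0638),-90,.026,54)
env.goto([.55,0,.26],[180,0,0]); p=env.grab_frame("wrist"); save(p,"w4")
for t,h in (("filter_mid",.036),("micrometer_mid",.032)):
    for r in env.trace(p,t)[:3]:
        k=max(cv2.findContours(r["mask"].astype(np.uint8),0,2)[0],key=cv2.contourArea)[:,0]
        b=cv2.minAreaRect(np.array([ray(p,q,h)[:2] for q in k],np.float32)*1000); print(t,r["score"],b)
```

```text
hit False [0.554  0.2929 0.0079]
width 39.04355391679803 ff 24.99347895383835
lifted width 38.55814006260283 24.99269127845764
hit True
[0.6595 0.0636 0.0251] 38.382377610962294 24.99386340379715 [-0.6  0.3  3.5]
t 27.6833
filter_mid 0.94 ((564.7100219726562, -55.52882385253906), (64.20348358154297, 61.68315887451172), 89.87841796875)
filter_mid 0.15 ((568.4165649414062, 62.613521575927734), (115.05899810791016, 91.52986145019531), 88.80877685546875)
micrometer_mid 0.82 ((657.16357421875, 64.82156372070312), (92.15626525878906, 42.97597885131836), 89.88063049316406)
micrometer_mid 0.57 ((716.5179443359375, 210.7987823486328), (92.0101318359375, 18.462661743164062), 89.88167572021484)
```

View pics/w4.png

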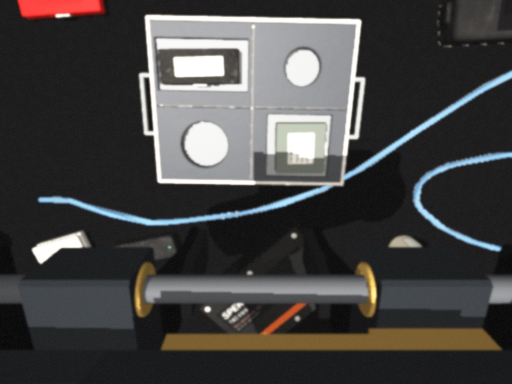

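Run:
```python
from h import *
p=env.grab_frame("wrist"); print(ray(p,(302,67),.018),ray(p,(206,144),.018))
pick((.427,.3885),-90,.021,65,15)
place((.6595,-.0557),0,.034,50)
pick((.410,-.217),0,.048,75,20)
```

```text
[ 0.65829514 -0.05532115  0.018     ] [0.56650261 0.06353922 0.018     ]
hit False [0.4274 0.389  0.0218]
width 33.252544794135076 ff 14.889322630333481
lifted width 33.12480929174781 14.994047416403191
hit True
[ 0.6592 -0.0559  0.033 ] 33.03285387337608 14.694176748889731 [-0.7  0.2  4.8]
t 40.5333
hit False [ 0.4107 -0.217   0.0485]
width 43.19742344062868 ff 19.99640089692548
lifted width 43.19393323663633 19.99691263306886
```

Run:
```python
from h import *
place((.566,.0638),0,.061,62)
env.goto([.50,0,.28],[180,0,0]); p=env.grab_frame("wrist"); save(p,"w5")
for t in N[:4]+N[8:]:
    for r in env.search_frame(p,t)[:2]: print(t,round(r["score"],2),np.round(r["xyz"],4))
for t,h in (("filter_mid",.036),("micrometer_mid",.032),("eyepiece_mid",.06),("canister_mid",.09)):
    for r in env.trace(p,t)[:1]:
        k=max(cv2.findContours(r["mask"].astype(np.uint8),0,2)[0],key=cv2.contourArea)[:,0]
        b=cv2.minAreaRect(np.array([ray(p,q,h)[:2] for q in k],np.float32)*1000); print(t,r["score"],b)
p=env.grab_frame("side"); i=p["image"]
cv2.imwrite("pics/s5.png",np.hstack([cv2.imread("pics/w5.png")[:270,130:400],cv2.resize(i[140:260,190:360],None,fx=2.25,fy=2.25)]))
```

```text
hit True
[0.5655 0.0637 0.0601] 43.245284095239626 19.99414176447317 [-0.3 -0.7  3.7]
t 49.5
filter_mid 0.89 [ 0.5615 -0.0553  0.0346]
micrometer_mid 0.91 [0.6601 0.0644 0.029 ]
eyepiece_mid 0.75 [ 0.6554 -0.0581  0.0666]
canister_mid 0.61 [0.5669 0.061  0.0911]
hub_mid 0.88 [0.4194 0.1614 0.0192]
cuvettes_mid 0.87 [0.4097 0.2701 0.0177]
filter_mid 0.79 ((563.7227172851562, -55.56343460083008), (63.99080276489258, 61.032779693603516), 89.87870025634766)
micrometer_mid 0.96 ((657.8052368164062, 64.10985565185547), (92.5231704711914, 41.654842376708984), 89.87199401855469)
eyepiece_mid 0.92 ((655.3551635742188, -56.105621337890625), (35.74879455566406, 34.74458694458008), 89.87175750732422)
canister_mid 0.59 ((564.5490112304688, 60.545982360839844), (48.57522201538086, 42.949642181396484), 88.06624603271484)
```

View pics/s5.png

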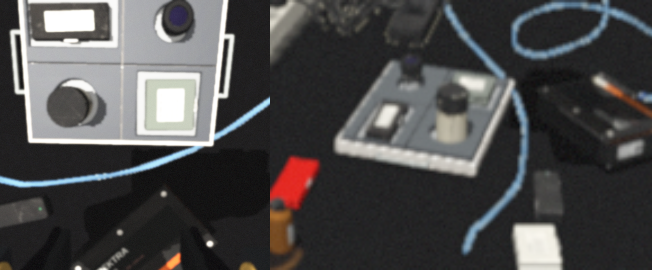

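All four sit in their own pockets, upright or flat (eyepiece and canister near the pocket centres in both views). The hub and cuvette case have not been touched and the arm is clear.

```bash
python3 -c "
from h import *
print(env.close_job())"
```

```text
the job is handed in; nothing more can be done
None
```

I packed all four accessories into their own pockets, with the two cases flat and the eyepiece and canister upright. I never touched the hub or cuvette case, and I handed the job in at about 50 s of the 99 s; the interface returned no verdict.

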